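Seat the tube block on the heater's pin and hold it down

TASK

Pick up the aluminium tube block and fit it on the dry-block heater: square with the heater's plate and not overhanging it, slide it about over the plate until the socket in its underside drops over the locating pin. Then press the block down so that the sprung plate sinks fully home, and finish while still holding it pressed down level with the fingers; do not knock the other things on the bench about.

Things in the scene. Friction and masses are not known exactly. Their poses are not given: they have to be found in the camera images.
- block: Loose aluminium tube block, 60 mm along its x, 90 mm along its y, 48 mm high, 0.32 to 0.5 kg. Origin: centre of its underside, z up. On top stands a black upright grip tab, 12 mm thick (along x), 50 mm long (along y), from 46 to 90 mm above the underside, centred, flat-sided: pinch it across x from above. Four wide wells (14 mm) lie in the +y half of the top, six narrow ones (8 mm) in the -y half. The underside is flat but for one blind socket.
- socket (a point): Mouth centre of the blind round socket in the block's underside, at x 0, y +22 mm of the block (below the wide wells), z 0: 14.5 mm wide, with a 2 mm chamfer at its mouth, 25 mm deep.
- grip (a point): Middle of the block's black grip tab, 72 mm above the underside's centre.
- heater: Fixed dry-block heater, white case 220 mm along its x, 190 mm along its y, grey deck on top at 82 mm. Origin: centre of its underside; it stands at any yaw within 0.35 rad. Its contact plate is centred at x +30 mm, y 0. The seated block's x and y axes point the same way as the heater's.
- plate_top (a point): Centre of the top face of the sprung aluminium contact plate (90 mm along heater x, 130 mm along heater y, axes as the heater's), 97 mm above the bench when up. It carries the block's weight without sinking.
- plate (a joint): How far the contact plate is pressed down, m: 0 up, 0.007 fully home (hard stop). It begins to sink at about 6.5 N and is home at about 13 N, block weight included, and springs up when let go.
- pin_tip (a point): Top centre of the fixed upright steel locating pin, 12 mm diameter with a 4 mm taper to 7 mm at its top, that comes through a dark slot in the plate. The top is 111 mm above the bench, 14 mm above the raised plate. In the heater's frame it stands at x +30 mm (the plate's long centre line) and anywhere from y +10 to +34 mm. The pin does not move with the plate and is hidden once the block is above it.
- bottle: Bystander: amber glass bottle with black cap, 90 mm diameter, 200 mm high. Origin: centre of underside.
- mortar: Bystander: white ceramic mortar, 120 mm wide, 65 mm high, with its pestle, which sticks out on +x to 100 mm high. Origin: centre of underside.
- rack: Bystander: test tube rack, 200 mm along x, 90 mm along y, 80 mm high, three tubes standing up to 114 mm. Origin: centre of underside.

How it is judged:
On the way, in this order (a step that is already met when the one before it is completed fails the run):
1. the block is lifted clear of the bench by the fingers (height (world z) of block above 0.02 m and contact force between the fingers and block above 1 N), for 0.2 s.
2. the pin has entered the socket (horizontal distance between socket and pin_tip below 0.004 m and z of pin_tip in the frame of block above 0.008 m and angle between block's own z axis and vertical below 0.1 rad), for 0.1 s.
At the end, for the whole second after the job is handed in: To the last second fingers hold the block (over 2 N) still and level (0.06 rad), square with the heater (0.12 rad), its centre within 20 mm of the plate's along the plate, the pin 18.5 mm or more up its socket (centres within 4 mm), the plate pressed 5.5 mm or more (horizontal distance between socket and pin_tip below 0.004 m and z of pin_tip in the frame of block above 0.0185 m and value of joint plate above 0.0055 m and angle between block's own z axis and vertical below 0.06 rad and angle between the y axis of block and the y axis of heater, either way round below 0.12 rad and y of block in the frame of plate_top between -0.02 and 0.02 m and contact force between the fingers and block above 2 N and linear speed of block below 0.01 m/s); the arm keeps its last pose, push and grip.
It fails at once if a bystander was knocked about (moved over 30 mm or tipped) (distance of any of bottle, mortar, rack from where it was at the start of the episode above 0.03 m or angle between any of bottle, mortar, rack's own z axis and vertical above 0.3 rad).
It also fails if it takes over 48 s, if anything falls off the work surface, if the arm or the gripper's body presses on something with over 40 N, if the wrist force passes 120 N, or if a joint passes its speed limit or range.

ROBOT

A 7-joint arm with a two-finger parallel gripper is mounted at the origin on the work surface. World frame = base frame: x ahead of the robot, y to its left, z up, the work surface at z = 0. Lengths are in m, angles in rad, forces in N, time in s.
With the tool pointing down it reaches from about 0.425 to 0.925 m from the base axis. Payload 6.8 kg.
Tool frame: the origin (TCP) lies at the centre of the arm's flange, where the gripper is bolted on; the fingertips stand 173 mm ahead of it and the grasp point (between the pads) lies 155 mm ahead of it (finger_overhang is the distance from the TCP to the fingertips, in m); y points along the fingers, z is the direction in which the jaws open and shut, and the axes are right-handed (so a half turn about y gives the same grasp; the last joint's range is limited). The gripper opens to 85 mm and grips with 20 to 120 N. Pads are 22 mm wide; open, the fingers measure 114 mm over their backs; the gripper's body (76 mm by 85 mm) begins 54 mm behind the grasp point. The pads swing forward as they close: fully open they stand 13 mm farther back than shut.
Start: joints at [1.194, 0.477, 0.022, 1.555, -0.011, 1.109, -0.083], TCP at [0.179, -0.651, 0.405] pointing down, gripper open.
Joint ranges: [-2.96, 2.96], [-0.34, 2.1], [-1.41, 1.46], [0.24, 2.44], [-1.37, 4.51], [0.17, 1.92], [-2.96, 2.96]. Speed limits (rad/s): [2.39, 2.39, 3.14, 3.14, 3.14, 3.14, 3.14].

INTERFACE

Orientations are given as a rotation vector (axis times angle).
In Python, from bench import get_obs, grab_frame, hand_in, finger_overhang gives the robot as it stands. The module is installed in compiled form; this text tells all that it offers.
- The arm moves only by the shell command python3 -m jog 'ROWS' [FORCE]. ROWS is JSON, a list of rows, each a list of 3 entries, a list of its own where there are three numbers: the shift along the tool's x, y, z in cm, then the turn about the tool's y in rad, then the gripper command: -1 is fully open, 1 is shut, values between are in proportion. In form: [[[x, y, z], twist, gripper], ...]. A call has 1 to 10 rows; each row is the pose to reach, as a shift and turn from the pose commanded when the call began, along the tool's axes at that moment; what a row does not reach only later rows make up. A row lasts 1/8 s, in which the tool goes at most 62.5 mm and 10.7 degrees, less where a joint would pass 70% of its speed; a pose out of reach is approached as far as the arm can. A call with a gripper value outside its range is refused whole. The fingers move at their own pace and stop on an object; FORCE is the grip in N (left out, the last holds). Time passes only in rows, so rows that repeat a pose let the fingers close. It gives the time, the measured TCP pose, the force and the opening at its end, in the units of the state.
- get_obs(): the state, without advancing time (a new reading comes with each control period).
- grab_frame(name): name is "side" or "top" or "wrist"; returns a dict with "image" (400x640x3 uint8, blue, green, red), "fx", "fy", "cx", "cy" (pixels), "origin" and "rotation" of the camera in the world. Camera axes: x right, y up, looking along -z (the intrinsics and any distortion apply to the point x, -y, -z); pixel columns grow to the right and rows downward; lengths in m; the calibration is good to about 2 mm. A picture is of the moment at which its call begins. There is no depth.
- hand_in(): hands the job in, once; it reports no verdict.
The state is a dict: "clock": time; "joints": joint angles; "qvel": joint speeds; "tau": joint torques, N m; "tcp_pos": TCP position; "orientation": TCP orientation; "contact_force": force on the tool from outside, world axes, zero at the start; "moment": the same for the moment, N m; "grip_width": finger opening in m.
Only numpy, scipy, OpenCV 4.12 (cv2) and the standard library are available. Lean on these libraries where they do the work, as an engineer would, in place of code of your own. Each camera call takes 0.05 s, during which the arm holds its last target.

## Working session

There is one attempt and no reset: what is moved stays moved. The work goes in short steps, Python scripts to look and compute and a shell command to move; the robot and the scene stay as the last step left them, time stands still between calls to the robot, and variables do not carry over. Pictures are saved under pics/ and viewed, and the job is handed in when it is done.

```bash
mkdir -p pics
python3 - <<'E'
from bench import *
import cv2
o=get_obs(); print(o, finger_overhang)
for n in ["side","top","wrist"]:
    f=grab_frame(n); cv2.imwrite(f"pics/{n}0.png",f["image"]); print(n,{k:v for k,v in f.items() if k!="image"})
E
```

```text
{'clock': 0.0, 'joints': array([ 1.19389816,  0.47779366,  0.02231818,  1.55648784, -0.01151349,
        1.1093131 , -0.0831159 ]), 'qvel': array([ 1.81536130e-03, -5.84012353e-04,  6.25301394e-04, -7.33507935e-04,
       -4.42697380e-05,  1.23397089e-03,  3.36980970e-04]), 'tau': array([-1.25334598e-03, -5.96444643e+01,  1.60711057e+00, -2.81201291e+01,
        1.24464871e-02,  9.40223923e-03, -1.81789483e-05]), 'tcp_pos': array([ 0.17920379, -0.65047337,  0.40371396]), 'orientation': array([-0.28136874,  2.0798436 , -2.07598979]), 'contact_force': array([-0.44751489,  0.27696217,  0.02137435]), 'moment': array([-2.80494469e-02,  6.00231413e-03,  8.77817256e-05]), 'grip_width': 0.08549724217382995} 0.1734
side {'fx': 512.4352990258617, 'fy': 512.4352990258617, 'cx': 313.17851833636104, 'cy': 198.1508853632869, 'origin': array([0.07966604, 0.9175495 , 1.17263437]), 'rotation': array([ 0.26160674, -0.99504431, -2.40542982])}
top {'fx': 394.98230776799585, 'fy': 394.98230776799585, 'cx': 321.95767228176635, 'cy': 202.00380530334002, 'origin': array([0.53190095, 0.0086601 , 1.50698659]), 'rotation': array([ 0.04235562, -0.06628908, -1.58206644])}
wrist {'fx': 287.9846995801587, 'fy': 287.9846995801587, 'cx': 317.7153409137836, 'cy': 198.57405757309476, 'origin': array([ 0.24674565, -0.63140616,  0.37308229]), 'rotation': array([-0.23638804,  0.18179777, -1.29419459])}
```

View pics/side0.png

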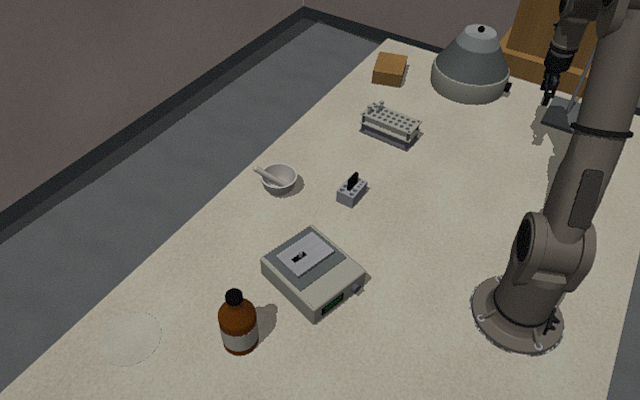

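View pics/top0.png

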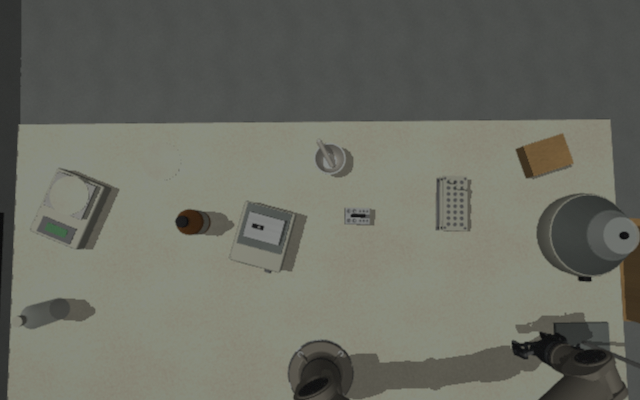

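View pics/wrist0.png

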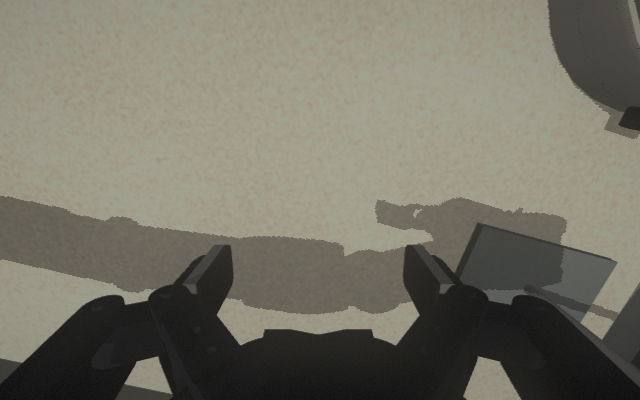

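The side view shows the heater at about (313,270), the block at (351,190), and the bystanders. The top view has the heater at (265,236) and the block at (358,216), with the tab running along the image x axis. Next I'll write helpers and zoom in.

```bash
cat > h.py <<'E'
from bench import *
import cv2, numpy as np
from scipy.spatial.transform import Rotation as R
def ray(f,u,v):
    d=np.array([(u-f["cx"])/f["fx"],-(v-f["cy"])/f["fy"],-1.]); return np.array(f["origin"]),R.from_rotvec(f["rotation"]).apply(d)
def onz(f,u,v,z):
    o,d=ray(f,u,v); return o+d*(z-o[2])/d[2]
def proj(f,p):
    c=R.from_rotvec(f["rotation"]).inv().apply(np.array(p)-f["origin"])
    return np.array([f["cx"]+f["fx"]*c[0]/-c[2], f["cy"]-f["fy"]*c[1]/-c[2]])
def crop(f,name,u0,v0,u1,v1,s):
    im=cv2.resize(f["image"][v0:v1,u0:u1],None,fx=s,fy=s,interpolation=cv2.INTER_CUBIC); cv2.imwrite("pics/"+name+".png",im)
def inter(f,a,g,b):
    o1,d1=ray(f,*a);o2,d2=ray(g,*b)
    A=np.stack([d1,-d2],1); t=np.linalg.lstsq(A,o2-o1,rcond=None)[0]
    p,q=o1+t[0]*d1,o2+t[1]*d2; return (p+q)/2,np.linalg.norm(p-q)
E
python3 - <<'E'
from h import *
f=grab_frame("top"); crop(f,"t1",225,190,385,280,5)
g=grab_frame("side"); crop(g,"s1",250,160,380,325,3.6)
print(onz(f,358,216,.09),onz(f,265,236,.09))
E
```

```text
[ 0.57789814 -0.14237597  0.09      ] [0.51055002 0.19121049 0.09      ]
```

View pics/t1.png

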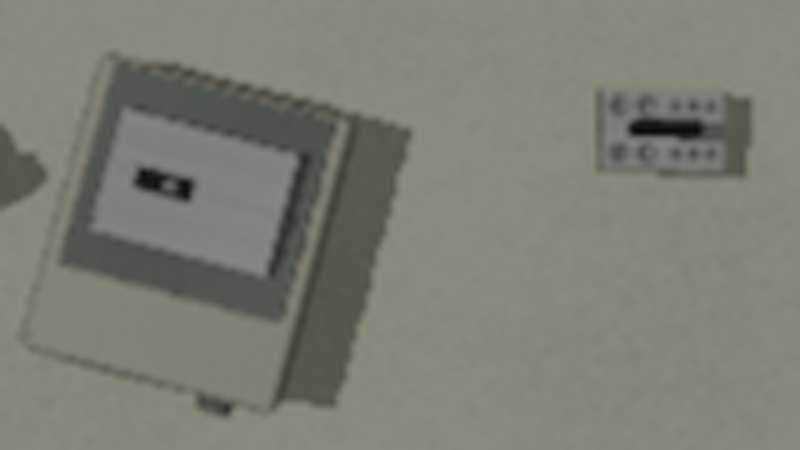

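View pics/s1.png

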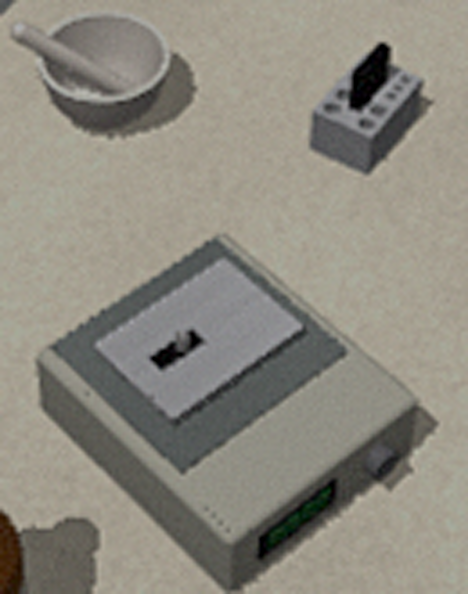

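Run:
```python
from h import *
f=grab_frame("top"); g=grab_frame("side")
def pk(u0,v0,s,p): return [u0+(p[0]+.5)/s-.5, v0+(p[1]+.5)/s-.5]
T=lambda *p:pk(225,190,5,p); S=lambda *p:pk(250,160,3.6,p)
# plate corners +x+y, +x-y,-x-y,-x+y
tc=[T(122,108),T(302,155),T(268,277),T(90,233)]
sc=[S(97,346),S(220,260),S(304,328),S(174,420)]
# order by match: print both
print("top"); P=[onz(f,*c,.097) for c in tc]; print(np.round(P,4)); print(np.mean(P,0), [np.linalg.norm(P[i]-P[(i+1)%4]).round(4) for i in range(4)])
Q=[onz(g,*c,.097) for c in sc]; print("side");print(np.round(Q,4)); print(np.mean(Q,0), [np.linalg.norm(Q[i]-Q[(i+1)%4]).round(4) for i in range(4)])
print("pin", onz(f,*T(171,186),.111), onz(g,*S(183,338),.111), inter(f,T(171,186),g,S(183,338)))
# block top corners z .048
b=[T(598,90),T(726,92),T(726,173),T(598,170)]
B=[onz(f,*c,.048) for c in b];print(np.round(B,4),np.mean(B,0))
print("tab",onz(f,*T(629,128),.09),onz(f,*T(703,128),.09))
b=[S(312,110),S(352,70),S(422,90),S(372,142)]
B=[onz(g,*c,.048) for c in b];print(np.round(B,4),np.mean(B,0))
print("tabS",onz(g,*S(351,75),.09),onz(g,*S(388,44),.09))
```

```text
top
[[0.5994 0.247  0.097 ]
 [0.5644 0.1191 0.097 ]
 [0.4783 0.1437 0.097 ]
 [0.511  0.2696 0.097 ]]
[0.53826722 0.19483082 0.097     ] [np.float64(0.1326), np.float64(0.0896), np.float64(0.1301), np.float64(0.0913)]
side
[[0.5942 0.2422 0.097 ]
 [0.563  0.1222 0.097 ]
 [0.4749 0.1445 0.097 ]
 [0.5101 0.267  0.097 ]]
[0.53556459 0.1939648  0.097     ] [np.float64(0.124), np.float64(0.0909), np.float64(0.1275), np.float64(0.0877)]
pin [0.54341037 0.21019782 0.111     ] [0.5391858  0.21079309 0.111     ] (array([0.54190472, 0.20975869, 0.10837264]), np.float64(0.0034558852213263575))
[[ 0.611  -0.0963  0.048 ]
 [ 0.6084 -0.1912  0.048 ]
 [ 0.5484 -0.1899  0.048 ]
 [ 0.5518 -0.0953  0.048 ]] [ 0.57990202 -0.14318055  0.048     ]
tab [ 0.58109924 -0.1150931   0.09      ] [ 0.58046167 -0.16834259  0.09      ]
[[ 0.6102 -0.1035  0.048 ]
 [ 0.606  -0.1671  0.048 ]
 [ 0.5416 -0.1786  0.048 ]
 [ 0.5473 -0.098   0.048 ]] [ 0.57627213 -0.13678133  0.048     ]
tabS [ 0.58400403 -0.12063324  0.09      ] [ 0.57638424 -0.17263122  0.09      ]
```

```bash
cat >> h.py <<'E'
def to(x,y,z,jaw=None):
    """cm shift in tool axes to bring TCP to x,y,z, and twist to bring jaw axis to world yaw jaw; from measured pose"""
    o=get_obs(); M=R.from_rotvec(o["orientation"]).as_matrix()
    s=M.T@(np.array([x,y,z])-o["tcp_pos"])*100
    tz=M[:,2]; cur=np.arctan2(tz[1],tz[0]); out=None
    if jaw is not None:
        d=(jaw-cur+np.pi/2)%np.pi-np.pi/2; out=-d  # twist about y (down) -> world yaw neg
    print("t",o["clock"],"tcp",o["tcp_pos"].round(4),"jawyaw",cur.round(3),"tilt",M[:,1].round(3),"w",round(o["grip_width"],4),"F",o["contact_force"].round(2),"M",o["moment"].round(2))
    print("shift",s.round(2),"twist",out); return s,out
E
python3 - <<'E'
from h import *
print(R.from_rotvec(get_obs()["orientation"]).as_matrix().round(3))
to(.579,-.143,.072+.155+.12,-.03)
E
```

```text
[[-0.964 -0.     0.266]
 [-0.266  0.    -0.964]
 [ 0.    -1.    -0.   ]]
t 0.35 tcp [ 0.1793 -0.6507  0.4045] jawyaw -1.302 tilt [-0.  0. -1.] w 0.0854 F [ 0.09 -0.37  0.52] M [-0.   -0.02  0.01]
shift [-52.02   5.76 -38.33] twist -1.2719890888753511
```

```bash
python3 -m jog '[[[-5,0,-3.5],-0.12,-1],[[-10,0,-7.5],-0.25,-1],[[-15,0,-11],-0.4,-1],[[-20,0,-15],-0.5,-1],[[-25,0,-18.5],-0.65,-1],[[-30,0,-22],-0.77,-1],[[-35,0,-26],-0.9,-1],[[-40,0,-29.5],-1.0,-1],[[-45,0,-33],-1.15,-1],[[-47,0,-34.7],-1.27,-1]]'
python3 - <<'E'
from h import *
to(.579,-.143,.347,-.03)
E
```

```text
clock: 1.6
tcp_pos: [0.5423, -0.1875, 0.4051]
orientation: [-1.196, 1.225, -1.226]
contact_force: [-0.6, -0.8, -0.1]
grip_width: 0.0851
t 1.6 tcp [ 0.5423 -0.1875  0.4051] jawyaw -0.023 tilt [ 0.002  0.001 -1.   ] w 0.0851 F [-0.6  -0.75 -0.08] M [-0.05  0.03  0.01]
shift [-4.52  5.82  3.56] twist 0.007382635500823964
```

```bash
python3 -m jog '[[[-2.2,1,1.8],0,-1],[[-4.5,2,3.6],0,-1],[[-4.5,2,3.6],0,-1],[[-4.5,2,3.6],0,-1]]'
python3 - <<'E'
from h import *
to(.579,-.143,.347,-.03)
f=grab_frame("wrist"); cv2.imwrite("pics/w1.png",f["image"])
for p in [(.579,-.143,.09),(.609,-.188,.048),(.549,-.188,.048),(.549,-.098,.048),(.609,-.098,.048)]: print(proj(f,p))
E
```

```text
clock: 2.1
tcp_pos: [0.5774, -0.1483, 0.3847]
orientation: [-1.194, 1.233, -1.233]
contact_force: [-0.0, -0.2, 0.4]
grip_width: 0.0855
t 2.1 tcp [ 0.5774 -0.1483  0.3847] jawyaw -0.033 tilt [-0.    -0.001 -1.   ] w 0.0855 F [-0.04 -0.25  0.39] M [-0.02  0.    0.01]
shift [-0.54  3.77  0.14] twist -0.0026107161616020225
[318.79008013 187.65000538]
[346.69079979 216.78781828]
[293.42591962 218.4569546 ]
[288.50871577 137.02773018]
[346.14793482 135.04275259]
```

View pics/w1.png

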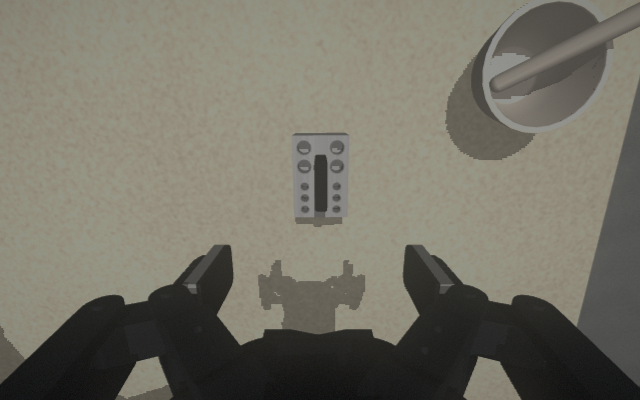

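The wrist view shows the block top at about (293..348, 133..217), with the tab at x 314..327 and the wide wells at the image top (+y).

Run:
```python
from h import *
f=grab_frame("wrist")
crop(f,"w2",270,115,370,235,5)
m=cv2.inRange(cv2.cvtColor(f["image"],cv2.COLOR_BGR2GRAY),0,1)
P=[onz(f,*p,.048) for p in [(293,134),(348,133),(347.5,217),(294.5,217.5)]];print(np.round(P,4),np.mean(P,0))
for p in [(320.5,155),(320.5,211)]: print(onz(f,*p,.09))
```

```text
[[ 0.5538 -0.0956  0.048 ]
 [ 0.6109 -0.0965  0.048 ]
 [ 0.6098 -0.1889  0.048 ]
 [ 0.5502 -0.1874  0.048 ]] [ 0.58120065 -0.14210488  0.048     ]
[ 0.58153999 -0.11289907  0.09      ]
[ 0.57981321 -0.16677085  0.09      ]
```

View pics/w2.png

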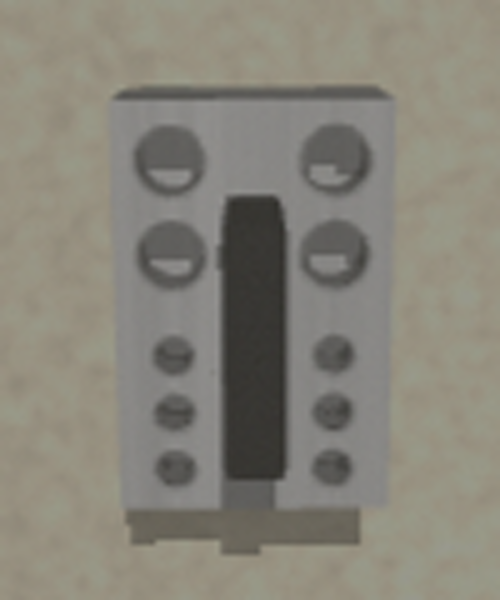

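Run:
```python
from h import *
to(.5805,-.141,.230,-.025)
```

```text
t 2.2 tcp [ 0.5772 -0.1488  0.385 ] jawyaw -0.034 tilt [ 0.    -0.001 -1.   ] w 0.0853 F [ 0.66 -0.28  0.44] M [ 0.01 -0.02 -0.03]
shift [-0.8 15.5  0.3] twist -0.008783079205809896
```

```bash
python3 -m jog '[[[-0.8,4,0.3],0,-1],[[-0.8,8,0.3],0,-1],[[-0.8,11,0.3],0,-1],[[-0.8,13.5,0.3],0,-1],[[-0.8,14.5,0.3],0,-1],[[-0.8,15.5,0.3],0,-1],[[-0.8,15.5,0.3],0,-1]]'
python3 - <<'E'
from h import *
to(.5805,-.141,.230,-.025)
f=grab_frame("wrist"); cv2.imwrite("pics/w3.png",f["image"])
E
```

```text
clock: 3.08
tcp_pos: [0.5809, -0.1399, 0.2298]
orientation: [-1.194, 1.233, -1.233]
contact_force: [0.2, -0.3, -0.7]
grip_width: 0.0856
t 3.075 tcp [ 0.5809 -0.1399  0.2298] jawyaw -0.032 tilt [ 0. -0. -1.] w 0.0856 F [ 0.23 -0.32 -0.66] M [-0.01  0.02  0.06]
shift [ 0.11 -0.02 -0.04] twist -0.007342555474201928
```

View pics/w3.png

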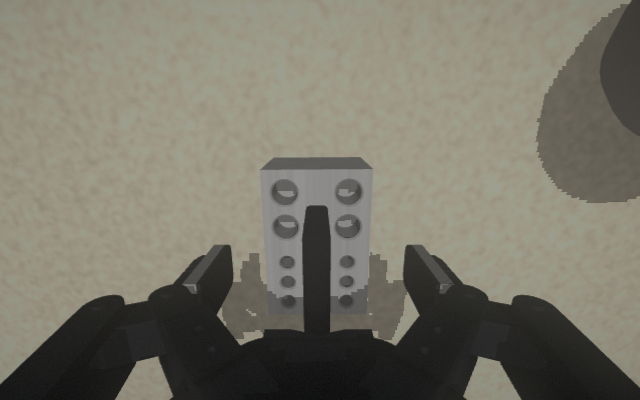

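The tab (x≈316) is centred between the pads (231 and 404). Closing.

```bash
python3 -m jog '[[[0,0,0],0,1],[[0,0,0],0,1],[[0,0,0],0,1],[[0,0,0],0,1],[[0,0,0],0,1],[[0,0,0],0,1],[[0,0,0],0,1],[[0,0,0],0,1]]' 90
python3 - <<'E'
from h import *
to(.5805,-.141,.230,-.025)
E
```

```text
clock: 4.12
tcp_pos: [0.581, -0.1397, 0.2299]
orientation: [-1.194, 1.233, -1.233]
contact_force: [-1.8, -0.2, 3.7]
grip_width: 0.0108
t 4.125 tcp [ 0.581  -0.1397  0.2299] jawyaw -0.032 tilt [ 0. -0. -1.] w 0.0108 F [-1.77 -0.16  3.72] M [ 0.05  0.23 -0.01]
shift [ 0.13 -0.01 -0.04] twist -0.0070228769996518725
```

```bash
python3 -m jog '[[[0,-0.5,0],0,1],[[0,-2,0],0,1],[[0,-4,0],0,1],[[0,-7,0],0,1],[[0,-10,0],0,1],[[0,-13,0],0,1],[[0,-15,0],0,1],[[0,-17,0],0,1],[[0,-17,0],0,1],[[0,-17,0],0,1]]'
python3 - <<'E'
from h import *
to(.538,.194,.40,-.26)
f=grab_frame("wrist"); cv2.imwrite("pics/w4.png",f["image"])
f=grab_frame("side"); cv2.imwrite("pics/s4.png",f["image"])
E
```

```text
clock: 5.38
tcp_pos: [0.5805, -0.1397, 0.3995]
orientation: [-1.194, 1.233, -1.233]
contact_force: [-1.6, 0.4, -2.6]
grip_width: 0.0111
t 5.375 tcp [ 0.5805 -0.1397  0.3995] jawyaw -0.032 tilt [-0. -0. -1.] w 0.0111 F [-1.62  0.37 -2.57] M [0.02 0.05 0.07]
shift [-33.21  -0.05  -5.32] twist 0.2280277443473877
```

View pics/w4.png

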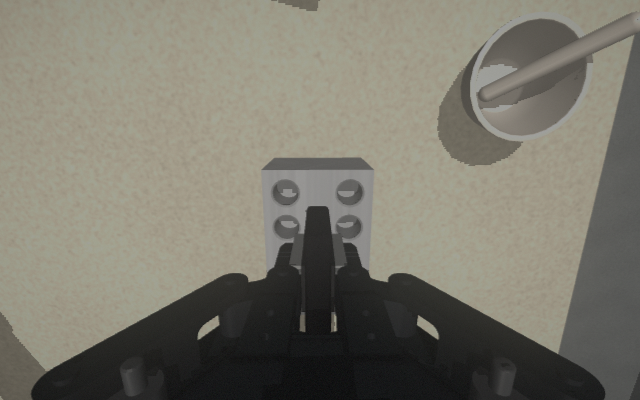

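View pics/s4.png

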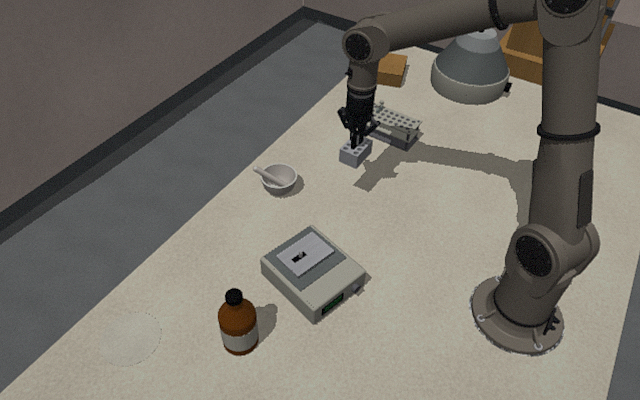

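```bash
python3 -m jog '[[[-3,0,-0.5],0.03,1],[[-6,0,-1],0.06,1],[[-9,0,-1.5],0.09,1],[[-12,0,-2],0.12,1],[[-15,0,-2.5],0.15,1],[[-18,0,-3],0.18,1],[[-20,0,-3.7],0.2,1],[[-22,0,-4.5],0.228,1],[[-22,0,-4.5],0.228,1],[[-22,0,-4.5],0.228,1]]'
python3 - <<'E'
from h import *
to(.538,.194,.40,-.26)
f=grab_frame("wrist"); cv2.imwrite("pics/w5.png",f["image"])
crop(f,"w5c",200,20,440,270,2.5)
E
```

```text
clock: 6.72
tcp_pos: [0.5432, 0.0808, 0.3992]
orientation: [-1.076, 1.398, -1.399]
contact_force: [0.3, -0.7, -3.8]
grip_width: 0.0109
t 6.725 tcp [0.5432 0.0808 0.3992] jawyaw -0.26 tilt [-0.001 -0.001 -1.   ] w 0.0109 F [ 0.29 -0.69 -3.77] M [ 0.02  0.05 -0.01]
shift [-10.81  -0.09  -3.41] twist -0.00024087576704445723
```

View pics/w5.png

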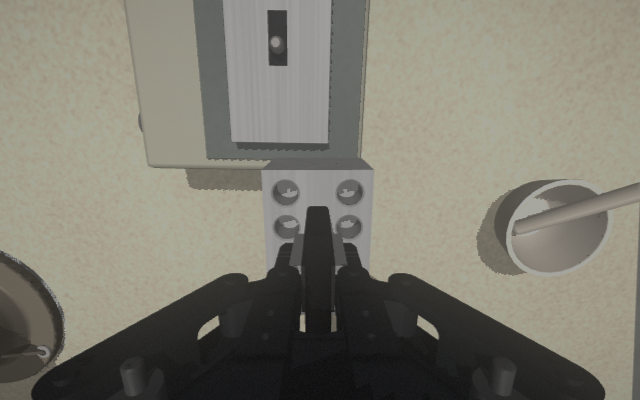

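View pics/w5c.png

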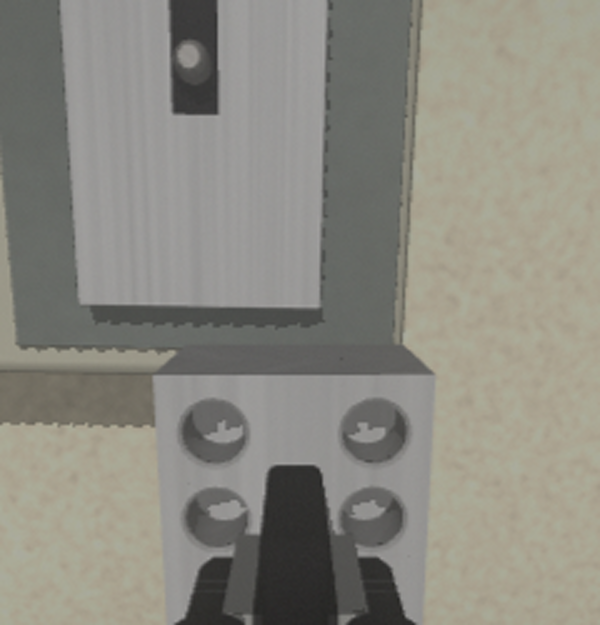

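The wrist view shows the pin top at (275,42), the plate's near edge running (232,141)–(328,143), and the held block's +y top edge running (262,170)–(373,170).

Run:
```python
from h import *
f=grab_frame("wrist")
o=get_obs();M=R.from_rotvec(o["orientation"]).as_matrix();tcp=o["tcp_pos"]
c=lambda u,v:(200+(u+.5)/2.5-.5,20+(v+.5)/2.5-.5)
pin=onz(f,*c(188,55),.111);print("pin",pin)
A=onz(f,*c(80,303),.097);B=onz(f,*c(321,308),.097);C=onz(f,*c(62,0),.097);D=onz(f,*c(328,0),.097)
print("plate near corners",A,B,np.linalg.norm(A-B),"yaw",np.arctan2(B[1]-A[1],B[0]-A[0]),"yaw sides",[np.arctan2(-(p-q)[0],(p-q)[1]) for p,q in((C,A),(D,B))])
zt=tcp[2]-.230+.048
a=onz(f,*c(155,374),zt);b=onz(f,*c(433,374),zt); print("block edge",a,b,np.linalg.norm(a-b),"yaw",np.arctan2((b-a)[1],(b-a)[0]))
m=(a+b)/2
print("block edge mid in tool", M.T@(m-tcp))
# vertical: bottom edge of +y face
a2=onz(f,*c(183,346),zt-.048);b2=onz(f,*c(406,346),zt-.048);print("bottom edge in tool",M.T@((a2+b2)/2-tcp),np.linalg.norm(a2-b2))
y=-.265
ex=np.array([np.cos(y),np.sin(y),0]);ey=np.array([-np.sin(y),np.cos(y),0])
n=(A+B)/2; cen=n+ey*.065; print("plate centre from near edge",cen,"pin in plate frame",(pin-cen)@ex,(pin-cen)@ey)
f=grab_frame("top");crop(f,"t5",225,150,345,290,4.3)
```

```text
pin [0.54341931 0.21272865 0.111     ]
plate near corners [0.4789406  0.14754017 0.097     ] [0.56486493 0.1225831  0.097     ] 0.08947538924700191 yaw -0.2826761950675125 yaw sides [np.float64(-0.28395022572012485), np.float64(-0.2755233650340404)]
block edge [0.52615481 0.12955718 0.21736769] [0.58312209 0.1142743  0.21736769] 0.0589816723986225 yaw -0.2621029947031033
block edge mid in tool [-0.04316935  0.18197219  0.000231  ]
bottom edge in tool [-0.04245428  0.22997266  0.00024493] 0.06167257485448243
plate centre from near edge [0.53892687 0.19779264 0.097     ] pin in plate frame 0.00042374271784870096 0.015591235859405955
```

Run:
```python
from h import *
to(.5376,.1922,.352,-.28)
f=grab_frame("top"); print(onz(f,190,222,.2))
```

```text
t 6.875 tcp [0.5433 0.0805 0.3995] jawyaw -0.262 tilt [-0. -0. -1.] w 0.0105 F [ 0.48 -0.95 -3.29] M [-0.02 -0.01 -0.  ]
shift [-10.65   4.74  -3.44] twist 0.01844413047982063
[0.56123744 0.42311372 0.2       ]
```

```bash
python3 -m jog '[[[-3,0,-1],0.02,1],[[-6,0,-2],0.02,1],[[-9,0,-3],0.02,1],[[-10.65,1,-3.44],0.02,1],[[-10.65,3,-3.44],0.02,1],[[-10.65,4.2,-3.44],0.02,1],[[-10.65,4.7,-3.44],0.02,1],[[-10.65,4.7,-3.44],0.02,1],[[-10.65,4.7,-3.44],0.02,1]]'
python3 - <<'E'
from h import *
to(.5376,.1922,.352,-.28)
f=grab_frame("side"); crop(f,"s6",250,160,380,325,3.6)
f=grab_frame("wrist"); cv2.imwrite("pics/w6.png",f["image"])
E
```

```text
clock: 8.05
tcp_pos: [0.5374, 0.1934, 0.3534]
orientation: [-1.062, 1.412, -1.413]
contact_force: [-0.1, 0.1, -3.5]
grip_width: 0.0106
t 8.05 tcp [0.5374 0.1934 0.3534] jawyaw -0.28 tilt [ 0.001  0.    -1.   ] w 0.0106 F [-0.09  0.06 -3.48] M [ 0.01 -0.01 -0.  ]
shift [0.11 0.14 0.05] twist -0.0003403553432534956
```

View pics/s6.png

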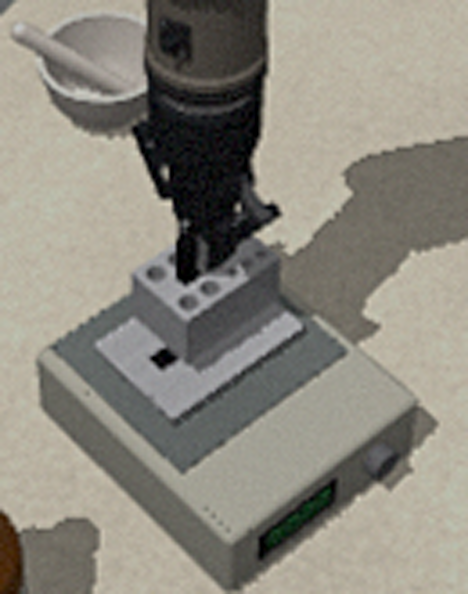

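View pics/w6.png

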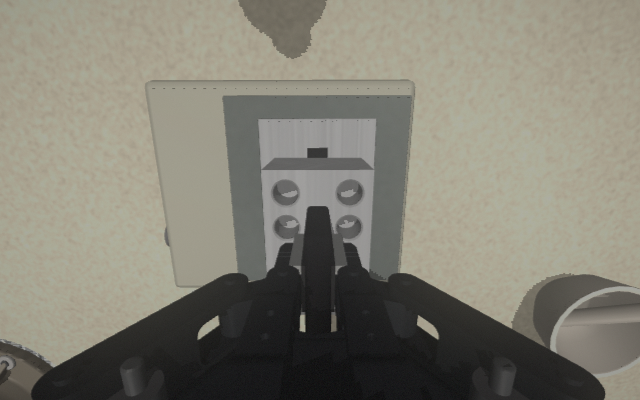

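The plate's far edge is centred at x≈317, the slot at 317 and the block at 318, so it is aligned in x. Descending gently.

```bash
python3 -m jog '[[[0.1,0.5,0],0,1],[[0.1,1.0,0],0,1],[[0.1,1.2,0],0,1],[[0.1,1.4,0],0,1],[[0.1,1.5,0],0,1],[[0.1,1.5,0],0,1]]'
python3 - <<'E'
from h import *
to(.5376,.1922,.327,-.28)
E
```

```text
clock: 8.9
tcp_pos: [0.5369, 0.1925, 0.3377]
orientation: [-1.064, 1.412, -1.412]
contact_force: [-0.4, 0.1, -3.1]
grip_width: 0.0108
t 8.9 tcp [0.5369 0.1925 0.3377] jawyaw -0.28 tilt [-0.  0. -1.] w 0.0108 F [-0.45  0.12 -3.07] M [ 0.01 -0.03  0.05]
shift [0.01 1.07 0.08] twist 0.00013131412235733997
```

```bash
python3 -m jog '[[[0,0.15,0.05],0,1],[[0,0.3,0.05],0,1],[[0,0.45,0.05],0,1],[[0,0.6,0.05],0,1],[[0,0.6,0.05],0,1]]'
python3 - <<'E'
from h import *
to(.5376,.1922,.327,-.28)
E
```

```text
clock: 9.52
tcp_pos: [0.5373, 0.1923, 0.3315]
orientation: [-1.064, 1.413, -1.412]
contact_force: [-0.7, -1.0, -3.3]
grip_width: 0.0109
t 9.525 tcp [0.5373 0.1923 0.3315] jawyaw -0.28 tilt [-0.  0. -1.] w 0.0109 F [-0.73 -0.99 -3.25] M [ 0.1  -0.03 -0.  ]
shift [0.   0.45 0.03] twist -3.2191500618727886e-05
```

```bash
python3 -m jog '[[[0,0.1,0],0,1],[[0,0.2,0],0,1],[[0,0.3,0],0,1],[[0,0.4,0],0,1],[[0,0.5,0],0,1],[[0,0.5,0],0,1]]'
python3 - <<'E'
from h import *
to(.5376,.1922,.320,-.28)
E
```

```text
clock: 10.28
tcp_pos: [0.5373, 0.1924, 0.3269]
orientation: [-1.063, 1.412, -1.412]
contact_force: [-0.8, -1.3, -0.6]
grip_width: 0.0109
t 10.275 tcp [0.5373 0.1924 0.3269] jawyaw -0.28 tilt [ 0. -0. -1.] w 0.0109 F [-0.78 -1.26 -0.57] M [-0.08  0.12 -0.  ]
shift [0.01 0.69 0.03] twist 2.4945998172265504e-05
```

```bash
python3 -m jog '[[[0.05,0.1,0],0,1],[[0.05,0.2,0],0,1],[[0.05,0.3,0],0,1],[[0.05,0.4,0],0,1],[[0.05,0.5,0],0,1],[[0.05,0.5,0],0,1]]'
python3 - <<'E'
from h import *
to(.5376,.1922,.320,-.28)
E
```

```text
clock: 11.02
tcp_pos: [0.5372, 0.1922, 0.3224]
orientation: [-1.063, 1.412, -1.412]
contact_force: [-3.0, -0.1, 7.1]
grip_width: 0.0107
t 11.025 tcp [0.5372 0.1922 0.3224] jawyaw -0.28 tilt [ 0.001  0.    -1.   ] w 0.0107 F [-2.95 -0.15  7.07] M [-0.    0.77 -0.01]
shift [-0.01  0.24  0.04] twist 0.0002421531013481193
```

```bash
python3 -m jog '[[[0,0.1,-0.04],0,1],[[0,0.2,-0.04],0,1],[[0,0.3,-0.04],0,1],[[0,0.35,-0.04],0,1],[[0,0.35,-0.04],0,1]]'
python3 - <<'E'
from h import *
to(.5376,.1922,.320,-.28)
E
```

```text
clock: 11.65
tcp_pos: [0.537, 0.1923, 0.3198]
orientation: [-1.062, 1.411, -1.413]
contact_force: [-3.8, -0.6, 14.1]
grip_width: 0.0107
t 11.65 tcp [0.537  0.1923 0.3198] jawyaw -0.28 tilt [ 0.002  0.    -1.   ] w 0.0107 F [-3.83 -0.59 14.12] M [-0.24  0.99  0.  ]
shift [-0.   -0.02  0.06] twist 2.1514185767790295e-05
```

```bash
python3 -m jog '[[[0,0.05,-0.03],0,1],[[0,0.08,-0.05],0,1],[[0,0.08,-0.05],0,1],[[0,0.08,-0.05],0,1]]'
python3 - <<'E'
from h import *
to(.5376,.1922,.320,-.28)
f=grab_frame("side"); crop(f,"s7",250,160,380,325,3.6)
f=grab_frame("wrist"); cv2.imwrite("pics/w7.png",f["image"])
print(get_obs()["contact_force"])
E
```

```text
clock: 12.15
tcp_pos: [0.5369, 0.1924, 0.3198]
orientation: [-1.061, 1.411, -1.413]
contact_force: [-5.8, -3.8, 17.9]
grip_width: 0.0107
t 12.15 tcp [0.5369 0.1924 0.3198] jawyaw -0.28 tilt [ 0.003  0.    -1.   ] w 0.0107 F [-5.82 -3.75 17.87] M [-0.5   1.23  0.04]
shift [-0.   -0.02  0.08] twist -0.00018334780005879736
[-6.23167071 -2.48430957 18.68306706]
```

View pics/s7.png

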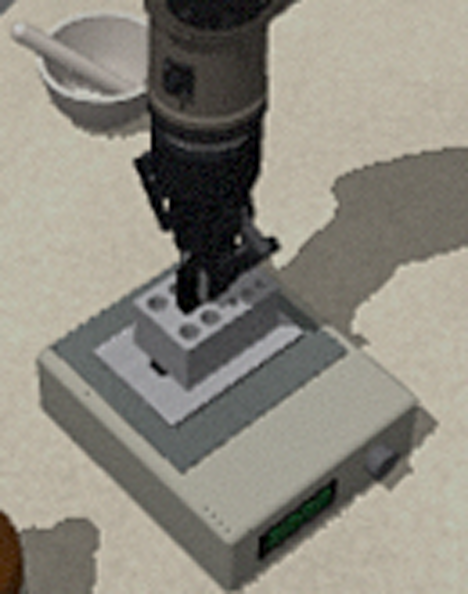

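View pics/w7.png

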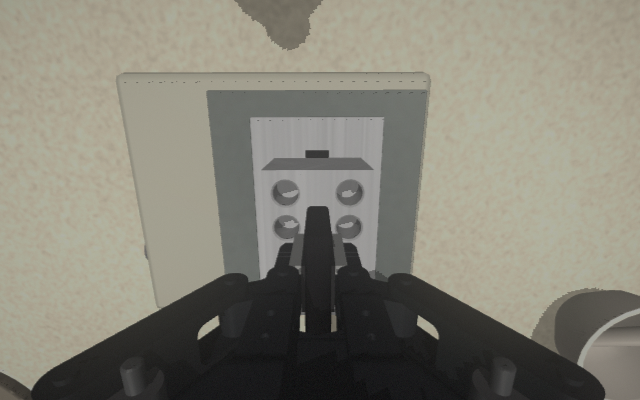

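```bash
python3 -m jog '[[[0,0.03,0.03],0,1],[[0,0.03,0.03],0,1],[[0,0.03,0.03],0,1],[[0,0.03,0.03],0,1],[[0,0.03,0.03],0,1],[[0,0.03,0.03],0,1]]'
python3 - <<'E'
from h import *
to(.5376,.1922,.320,-.28); print(abs(get_obs()["qvel"]).max())
f=grab_frame("wrist"); crop(f,"w8",220,90,420,290,3)
A=onz(f,250.5,117.5,.090);B=onz(f,383.5,117.5,.090);print("far plate edge width if home",np.linalg.norm(A-B), "if up",np.linalg.norm(onz(f,250.5,117.5,.097)-onz(f,383.5,117.5,.097)))
E
```

```text
clock: 13.0
tcp_pos: [0.537, 0.1924, 0.3197]
orientation: [-1.061, 1.411, -1.413]
contact_force: [-6.9, -2.5, 20.1]
grip_width: 0.0108
t 13.0 tcp [0.537  0.1924 0.3197] jawyaw -0.28 tilt [ 0.002 -0.    -1.   ] w 0.0108 F [-6.89 -2.49 20.12] M [-0.66  1.56  0.01]
shift [ 0.   -0.03  0.07] twist -0.0002038119534364391
0.0021651816698895466
far plate edge width if home 0.08847838321771619 if up 0.0853665415475468
```

View pics/w8.png

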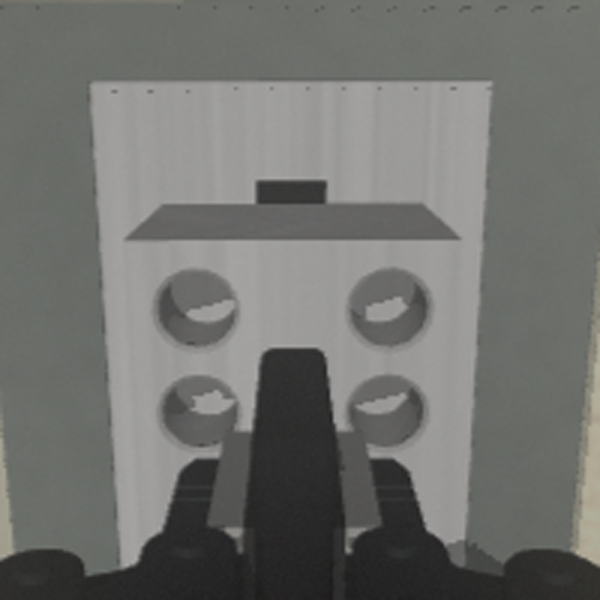

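The block is square on the plate with its far face flush and level, and it hasn't slipped in the grip. The plate's far edge (250–384, 117) measures 88.5 mm wide if home and 85 mm if up, against a true 90 mm. Pushing further gave almost no movement while the force rose to 20 N, which fits the hard stop. Handing in.

```bash
python3 -c "
from bench import *
print(hand_in())"
```

```text
the job is handed in; nothing more can be done
None
```

I handed the job in at about 13 s with the block on the heater. The pin was in its socket and the plate was pressed to its stop, with the fingers still holding the block down. `hand_in` gives no verdict, so the result rests on my own checks.

**What I did:** I gripped the tab at 90 N and lifted the block. From the wrist camera I measured the pin, the plate and the held block, which gave a heater yaw of about -0.28 rad and the pin about 16 mm along the plate from its centre. I then lowered the block onto the pin. It entered on the first try, so I did not need to slide it about.

**Last checks:**
- **Plate home:** the block touched the plate at a TCP height of 0.327 m and stopped at 0.3197 m, about 7 mm lower. Further push only raised the force, to about 20 N upward at the wrist. The camera agreed: the plate's far edge measured 88.5 mm if home and 85 mm if up (true 90 mm).
- **Pin depth:** the heights put the pin about 21 mm up the socket.
- **Block pose:** the tool was tilted about 0.002 rad with its yaw at -0.28 rad. The arm was still, and the block showed no slip in the fingers.
- **Position on the plate:** the block's centre should sit about 6 mm from the plate's, within the 20 mm limit.

**What disagreed:**
- A side load of about 7 N and a moment of about 1.6 N m stayed at the wrist. Small sideways corrections did not remove them.
- The side-camera and top-camera positions differed by a few millimetres, so I relied on the wrist camera.

I did not measure the bystanders again at the end. None showed contact, and the mortar looked unmoved in the last side view.

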